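# Check both springs of a bench tilt plate

### The job

Check the springs of the tilt plate by pressing on its raised bosses with your fingertips, one corner at a time. First press the round boss down until that corner's pointer is level with the tip of the brass rider on its scale, hold it there for about a second without pushing past it, and let the corner spring fully back; then do the same with the square boss and its own rider. Press gently, leave the riders as they are set, and do not move, lift or knock anything else on the bench.

Things in the scene. Friction and masses are not known exactly. Their poses are not given: they have to be found in the camera images.
- mount: Tilt fixture bolted to the bench: a level bare aluminium plate, 190 mm square, 8 mm thick, top 78 mm up, over a 12 mm grey base. Ball pivot under its corner nearest the robot; a coil spring near each neighbouring corner, none at the fourth, which tips both ways. Origin: on the bench below the pivot, z up; x runs to the square boss (150 mm from the pivot), y to the round boss (150 mm).
- round_corner (a joint): Tilt of the plate about the mount's x axis (rad): 0 = up at rest against its stop, grows as the round-boss corner is pressed down, hard stop at 0.30. Spring-backed: it takes about 4 N at the boss to start it moving and about 10 N at 30 mm of boss travel; it springs back to 0 by itself.
- square_corner (a joint): The same for the square-boss corner, about the mount's y axis (rad): 0 = up at rest, grows as the square-boss corner is pressed down, hard stop at 0.30, same spring.
- round_boss_top (a point): Centre of the top of the round steel boss, 26 mm diameter, standing 12 mm above the plate; 90 mm above the bench at rest. Moves with the plate.
- square_boss_top (a point): Centre of the top of the square steel boss, 26 mm wide, standing 12 mm above the plate; 90 mm above the bench at rest. Moves with the plate.
- round_pointer_tip (a point): Tip of the dark steel pointer (12 mm wide, 6 mm at its tip, 5 mm thick) that sticks out 55 mm from the plate's edge beyond the round boss, in line with pivot and boss: 225 mm from the pivot, 74 mm above the bench at rest; the point is at mid thickness. It drops about 1.5 mm for every 1 mm the boss is pressed.
- square_pointer_tip (a point): Tip of the dark steel pointer (12 mm wide, 6 mm at its tip, 5 mm thick) that sticks out 55 mm from the plate's edge beyond the square boss, in line with pivot and boss: 225 mm from the pivot, 74 mm above the bench at rest; the point is at mid thickness. It drops about 1.5 mm for every 1 mm the boss is pressed.
- round_mark (a point): Inner tip, at mid thickness, of the brass rider's arm (6 mm wide, 5 mm thick) on the round boss's scale, an upright 10 mm square post 254 mm from the pivot, 102 mm tall; the rider's block is 22 x 20 x 14 mm. The rider tip is 5 mm beyond the pointer tip, in line with it, set 18 to 42 mm below the pointer's rest height. Pointer at the mark = both tips at one height.
- square_mark (a point): The same for the rider on the scale at the square-boss corner, set independently.
- sleeve: Bystander: upright steel sleeve, 40 mm diameter, 30 mm tall, near the fixture. Origin under its centre.
- vblock: Bystander: small dark steel V-block, 50 x 34 x 32 mm, near the fixture. Origin under its centre.
- screwdriver: Bystander: screwdriver lying on the bench beside the fixture.
- wrench: Bystander: wrench lying on the bench beside the fixture.
- mug: Bystander: white mug, 80 mm diameter, 90 mm tall, on the left of the bench. Origin under its centre.
- oil: Bystander: dark oil bottle, 60 mm diameter, 160 mm tall, on the right of the bench. Origin under its centre.
- jar: Bystander: red plastic jar, 70 mm diameter, 80 mm tall, on the left of the bench. Origin under its centre.

How it is judged (in metres and radians):
On the way, in this order (a step that is already met when the one before it is completed fails the run):
1. fingers press the round boss's corner so that its pointer is within 6 mm of its rider's height for 0.6 s, the other corner up (z of round_pointer_tip in the frame of round_mark between -0.006 and 0.006 m and value of joint square_corner below 0.03 rad and contact force between the fingers and mount above 1 N), for 0.6 s.
2. the round boss's corner is let go and is fully up again (value of joint round_corner below 0.015 rad and contact force between the fingers and mount below 0.5 N), for 0.2 s.
3. fingers press the square boss's corner so that its pointer is within 6 mm of its rider's height for 0.6 s, the other corner up (z of square_pointer_tip in the frame of square_mark between -0.006 and 0.006 m and value of joint round_corner below 0.03 rad and contact force between the fingers and mount above 1 N), for 0.6 s.
4. the square boss's corner is let go and is fully up again (value of joint square_corner below 0.015 rad and contact force between the fingers and mount below 0.5 N), for 0.2 s.
At the end, for the whole second after the job is handed in: Both corners were pressed to their marks in turn (pointer within 6 mm of its rider for 0.6 s) and released. Both are up (below 0.015 rad) and at rest, riders within 3 mm of their setting, bystanders within 20 mm of where they stood (value of joint each of round_corner, square_corner below 0.015 rad and velocity of joint each of round_corner, square_corner below 0.05 rad/s and distance of each of round_mark, square_mark from where it was at the start of the episode below 0.003 m and distance of each of sleeve, vblock, screwdriver, wrench, mug, oil, jar from where it was at the start of the episode below 0.02 m); the robot touches nothing.
It fails at once if the round corner is pushed more than 12 mm past its mark (z of round_pointer_tip in the frame of round_mark below -0.012 m).
It fails at once if the square corner is pushed more than 12 mm past its mark (z of square_pointer_tip in the frame of square_mark below -0.012 m).
It fails at once if a rider is shifted by more than 3 mm (distance of any of round_mark, square_mark from where it was at the start of the episode above 0.003 m).
It fails at once if the fingers press or squeeze the fixture with more than 35 N (contact force between the fingers and mount above 35 N).
It fails at once if a bystander is moved, lifted or knocked more than 20 mm, or tipped over (distance of any of sleeve, vblock, screwdriver, wrench, mug, oil, jar from where it was at the start of the episode above 0.02 m or angle between any of sleeve, vblock, mug, oil, jar's own z axis and vertical above 0.5 rad).
It also fails if it takes over 48 s, if anything falls off the work surface, if the arm or the gripper's body presses on something with over 40 N, if the wrist force passes 120 N, or if a joint passes its speed limit or range.

### The arm

A 6-joint arm with a two-finger parallel gripper is mounted at the origin on the work surface. World frame = base frame: x ahead of the robot, y to its left, z up, the work surface at z = 0. Lengths are in mm, angles in rad, forces in N, time in s.
With the tool pointing down it reaches from about 275 to 1000 mm from the base axis. Payload 8.4 kg.
Tool frame: the origin (TCP) lies midway between the tips of the shut fingers; the grasp point (between the pads) lies 19 mm behind it; z points along the fingers, y is the line along which they close (so a half turn about z gives the same grasp; the last joint's range is limited). The gripper opens to 85 mm and grips with 20 to 120 N. Pads are 22 mm wide; open, the fingers measure 114 mm over their backs; the gripper's body (76 mm by 85 mm) begins 54 mm behind the grasp point. The pads swing forward as they close: fully open they stand 13 mm farther back than shut.
Start: joints at [-1.243, 0.353, 1.633, -0, 1.155, -0.002], TCP at [202.407, -591.32, 231.281] pointing down, gripper open.
Joint ranges: [-2.63, 2.63], [-0.92, 2.1], [0.06, 2.66], [-1.3, 4.44], [0, 2.69], [-3.02, 3.02]. Speed limits (rad/s): [2.22, 2.22, 2.79, 3.14, 3.14, 3.14].

### API

Orientations are given as [roll, pitch, yaw] about the fixed x, y, z axes, in that order (R = Rz(yaw) Ry(pitch) Rx(roll)).
In Python, from rig import * gives the robot as it stands.
- The arm moves only by the shell command python3 -m jog 'ROWS' [FORCE]. ROWS is JSON, a list of rows, each an object of numbers: "x", "y", "z": the shift along the tool's x, y, z in cm; "spin": the turn about the tool's z in rad; "grip": the closure, from 0 (fully open) to 1 (shut). In form: [{"x": .., "y": .., "z": .., "spin": .., "grip": ..}, ...]. A call has 1 to 20 rows; each row shifts and turns the commanded pose from where the row before left it, along the tool's axes as they then stand; what a row does not reach is not made up. A row lasts 1/12 s, in which the tool goes at most 41.7 mm and 7.16 degrees, less where a joint would pass 70% of its speed; a pose out of reach is approached as far as the arm can. A call with a gripper value outside its range is refused whole. The fingers move at their own pace and stop on an object; FORCE is the grip in N (left out, the last holds). Time passes only in rows, so rows that do not move let the fingers close. It gives the time, the measured TCP pose, the force, the opening and the grip force at its end, in the units of the state.
- sense(): the state, without advancing time (a new reading comes with each control period).
- grab_frame(name): name is "scene" or "side" or "wrist"; returns a dict with "pixels" (384x512x3 uint8, blue, green, red), "camera_matrix" (3x3 intrinsics, pixels), "rvec" (rotation vector, rad) and "tvec" (3), from world to camera coordinates, as OpenCV has them; the wrist camera has in their place "T_tool_cam" (4x4, takes a point from camera to tool coordinates, whose origin is the TCP and whose axes are the flange's). Camera axes: x right, y down, z forward; pixel columns grow to the right and rows downward; lengths in mm; the calibration is good to about 2 mm. A picture is of the moment at which its call begins: read the wrist's pose just before it. There is no depth.
- sign_off(): hands the job in; it is judged then, once.
The state is a dict: "clock": time; "qpos": joint angles; "qvel": joint speeds; "joint_efforts": joint torques, N m; "eef_pos": TCP position; "tcp_rot": TCP orientation; "contact_force": force on the tool from outside, world axes, zero at the start; "wrist_torque": the same for the moment, N m; "opening": opening from 0.0 (shut) to 1.0 (fully open); "grasp_force": force on a finger pad.
Only numpy, scipy, OpenCV 4.12 (cv2) and the standard library are available. Lean on these libraries where they do the work, as an engineer would, in place of code of your own. Each camera call takes 0.05 s, during which the arm holds its last target. There are 200 camera calls.

## Working session

There is one attempt and no reset: what is moved stays moved. The work goes in short steps, Python scripts to look and compute and a shell command to move; the robot and the scene stay as the last step left them, time stands still between calls to the robot, and variables do not carry over. Pictures are saved under pics/ and viewed, at most 10 in all, crops included, and the job is handed in when it is done.

```bash
mkdir -p pics; python3 - <<'E'
from rig import *
import cv2,pickle
d={}
for n in("scene","side","wrist"):
    s=sense();f=grab_frame(n);d[n]=f;f['s']=s
    cv2.imwrite(f"pics/{n}0.png",f["pixels"])
pickle.dump(d,open("f0.pkl","wb"))
print(s)
import numpy as np
for n in("scene","side"):
    f=d[n];R=cv2.Rodrigues(np.array(f["rvec"],float))[0];print(n,-R.T@np.array(f["tvec"]).ravel(),R[2],f["camera_matrix"])
print(d["wrist"]["T_tool_cam"])
E
```

```text
{'clock': 0.1, 'qpos': array([-1.24339989e+00,  3.53596949e-01,  1.63411102e+00, -1.42571960e-06,
        1.15522134e+00, -2.39631532e-03]), 'qvel': array([ 0.00055099,  0.00023395, -0.00305793, -0.00015722,  0.0009596 ,
       -0.00030217]), 'joint_efforts': array([-1.01642112e-03, -6.06353045e+01, -3.42819357e+01, -5.37015296e-05,
        3.89174907e-03, -1.07939820e-05]), 'eef_pos': array([ 202.2560997 , -590.87613092,  230.60355738]), 'tcp_rot': array([-3.14025600e+00, -1.89943837e-06,  3.29793330e-01]), 'contact_force': array([-0.41494671,  0.37868383, -0.66410219]), 'wrist_torque': array([ 0.07340704,  0.0469302 , -0.01714029]), 'grasp_force': 0.0, 'opening': 1.0009274638464543}
scene [1415.15520207 -140.98936392  866.78199152] [-0.73799231  0.10899453 -0.6659486 ] [[407.69961334   0.         257.49050675]
 [  0.         407.69961334 192.25700776]
 [  0.           0.           1.        ]]
side [ 44.98723392 970.29236343 888.56368685] [ 0.35218612 -0.71940984 -0.59867722] [[420.68475276   0.         259.42528132]
 [  0.         420.68475276 195.1116654 ]
 [  0.           0.           1.        ]]
[[ 2.38213452e-05 -9.55603053e-01 -2.94657098e-01  7.46034041e+01]
 [ 9.99999610e-01 -2.37387110e-04  8.50714898e-04  6.90292309e-01]
 [-8.82893550e-04 -2.94657003e-01  9.55602674e-01 -1.42466311e+02]
 [ 0.00000000e+00  0.00000000e+00  0.00000000e+00  1.00000000e+00]]
```

View pics/scene0.png

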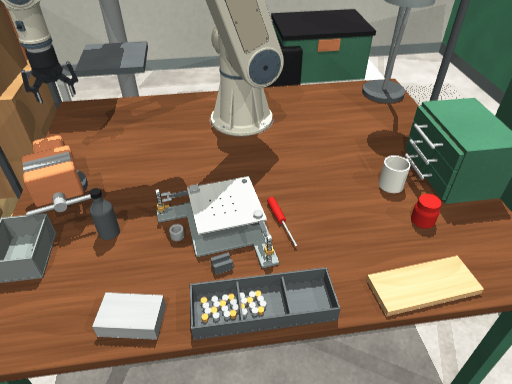

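View pics/side0.png

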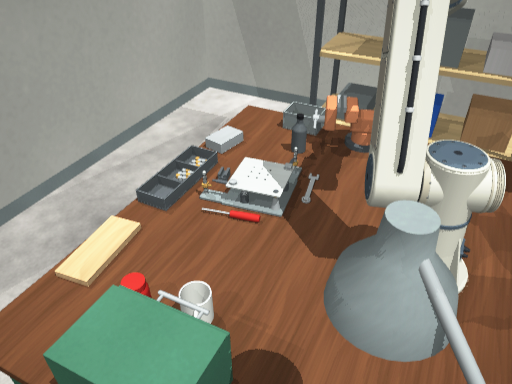

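The scene picture shows the plate around (228,205), with scale posts near (160,205) and (268,250). The side picture shows it around (265,180). I'll enlarge both.

```bash
cat > h.py <<'E'
import numpy as np,cv2,pickle
def cam(f):
    K=np.array(f["camera_matrix"],float)
    if "rvec" in f and f.get("T_tool_cam") is None:
        R=cv2.Rodrigues(np.array(f["rvec"],float))[0];return K,R.T,-R.T@np.array(f["tvec"],float).ravel()
    T=np.array(f["T_tool_cam"]);r,p,y=f["s"]["tcp_rot"]
    from scipy.spatial.transform import Rotation as Ro
    Rt=Ro.from_euler("xyz",[r,p,y]).as_matrix()
    return K,Rt@T[:3,:3],Rt@T[:3,3]+f["s"]["eef_pos"]
def ray(f,uv):
    K,R,c=cam(f);d=R@np.linalg.inv(K)@[uv[0],uv[1],1];return c,d/np.linalg.norm(d)
def plane(f,uv,z):
    c,d=ray(f,uv);return c+d*(z-c[2])/d[2]
def tri(*obs):
    A=np.zeros((3,3));b=np.zeros(3);L=[]
    for f,uv in obs:
        c,d=ray(f,uv);P=np.eye(3)-np.outer(d,d);A+=P;b+=P@c;L.append((P,c))
    x=np.linalg.solve(A,b);return x,[np.linalg.norm(P@(x-c)).round(1) for P,c in L]
def proj(f,X):
    K,R,c=cam(f);p=K@(R.T@(np.asarray(X)-c));return p[:2]/p[2]
E
python3 - <<'E'
from h import *
d=pickle.load(open("f0.pkl","rb"))
a=d["scene"]["pixels"][165:285,140:300];b=d["side"]["pixels"][140:230,190:330]
a=cv2.resize(a,None,fx=2.5*2,fy=5,interpolation=cv2.INTER_CUBIC)
cv2.imwrite("pics/c1.png",a)
b=cv2.resize(b,None,fx=5.5,fy=5.5,interpolation=cv2.INTER_CUBIC);cv2.imwrite("pics/c2.png",b)
for uv in [(228,205),(250,180),(197,190),(265,218)]: print(plane(d["scene"],uv,80))
E
```

```text
[ 584.18197303 -101.72964969   80.        ]
[485.3707383  -26.37193043  80.        ]
[ 507.68543457 -185.26530888   80.        ]
[649.72499349  -7.40487803  80.        ]
```

View pics/c1.png

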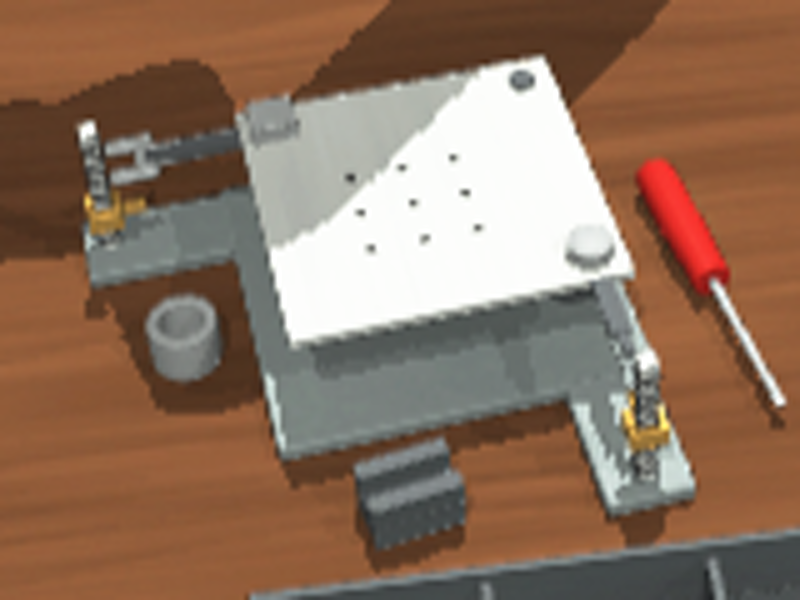

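View pics/c2.png

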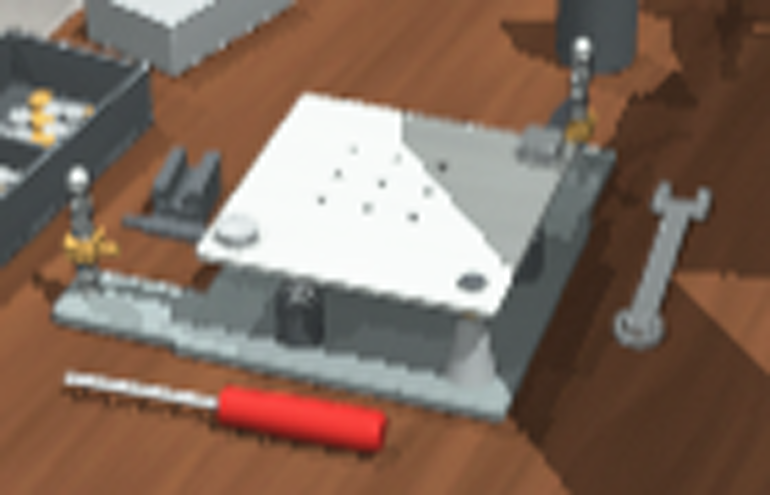

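The crops show the pivot screw, the round boss at the corner nearest the camera, and the square boss at the left corner. Both brass riders are visible. I'll triangulate all of these.

```bash
python3 - <<'E'
from h import *
d=pickle.load(open("f0.pkl","rb"));S,D=d["scene"],d["side"]
c1=lambda u,v:(140+u/5-.4,165+v/5-.4)
c2=lambda u,v:(190+u/5.5-.4,140+v/5.5-.4)
for n,a,b in [("piv",(522,80),(472,282)),("round",(590,243),(238,232)),("sq",(272,115),(541,143)),("rpost",(647,358),(78,178)),("spost",(88,130),(582,45)),("rblock",(648,425),(85,248)),("sblock",(105,213),(578,132))]:
    x,e=tri((S,c1(*a)),(D,c2(*b)));print(n,x.round(1),e)
E
```

```text
piv [484.4 -44.8  79.6] [np.float64(0.5), np.float64(0.5)]
round [631.3 -25.1  83. ] [np.float64(0.2), np.float64(0.2)]
sq [ 503.1 -193.2   86.5] [np.float64(0.1), np.float64(0.1)]
rpost [734.7 -11.1 100.5] [np.float64(0.1), np.float64(0.1)]
spost [ 517.6 -295.9  100.9] [np.float64(0.2), np.float64(0.2)]
rblock [734.1  -9.9  48.4] [np.float64(0.4), np.float64(0.4)]
sblock [ 516.1 -296.2   33.1] [np.float64(0.9), np.float64(0.9)]
```

```bash
python3 - <<'E'
from h import *
d=pickle.load(open("f0.pkl","rb"));W=d["wrist"];print(W["camera_matrix"])
for z in(200,230):
  for t in(.4,.5,.55,.6,.7,.8,.9,1):
    W["s"]["eef_pos"]=np.array([202+430*t,-591+566*t,z]);W["s"]["tcp_rot"]=[3.1416,0,.33]
    print(z,t,"sq tip",proj(W,[514,-273,33]).round(),"rd tip",proj(W,[711,-14,48]).round())
S=d["scene"]
print("oil",plane(S,(96,193),160))
E
```

```text
[[336.54804893   0.         255.97564012]
 [  0.         336.54804893 190.2285854 ]
 [  0.           0.           1.        ]]
200 0.4 sq tip [203. -28.] rd tip [-172. -631.]
200 0.5 sq tip [253.  52.] rd tip [ -64. -458.]
200 0.55 sq tip [275.  88.] rd tip [ -17. -383.]
200 0.6 sq tip [297. 122.] rd tip [  26. -314.]
200 0.7 sq tip [336. 184.] rd tip [ 102. -193.]
200 0.8 sq tip [371. 241.] rd tip [167. -88.]
200 0.9 sq tip [403. 291.] rd tip [224.   2.]
200 1 sq tip [432. 337.] rd tip [273.  82.]
230 0.4 sq tip [208. -17.] rd tip [-112. -530.]
230 0.5 sq tip [253.  55.] rd tip [ -23. -388.]
230 0.55 sq tip [274.  88.] rd tip [  17. -325.]
230 0.6 sq tip [293. 119.] rd tip [  53. -266.]
230 0.7 sq tip [329. 176.] rd tip [ 119. -162.]
230 0.8 sq tip [362. 229.] rd tip [176. -70.]
230 0.9 sq tip [392. 276.] rd tip [227.  11.]
230 1 sq tip [419. 319.] rd tip [271.  82.]
oil [ 573.42318101 -440.77450444  160.        ]
```

```bash
cat > snap.py <<'E'
import sys
from rig import *
from h import *
n=sys.argv[1];c=sys.argv[2]
s=sense();f=grab_frame(c);f=dict(f);f["s"]=s
pickle.dump(f,open(n+".pkl","wb"));cv2.imwrite(f"pics/{n}.png",f["pixels"])
print(n,round(s["clock"],2),s["eef_pos"].round(1),s["tcp_rot"].round(3),s["contact_force"].round(1))
E
python3 -m jog '[{"x":2.95,"y":-1.98,"grip":1},{"x":2.95,"y":-1.98,"grip":1},{"x":2.95,"y":-1.98,"grip":1},{"x":2.95,"y":-1.98,"grip":1},{"x":2.95,"y":-1.98,"grip":1},{"x":2.95,"y":-1.98,"grip":1},{"x":2.95,"y":-1.98,"grip":1},{"x":2.95,"y":-1.98,"grip":1},{"x":2.95,"y":-1.98,"grip":1},{"x":2.95,"y":-1.98,"grip":1},{"grip":1},{"grip":1},{"grip":1}]' && python3 snap.py w1 wrist
python3 -m jog '[{"x":2.95,"y":-1.98,"grip":1},{"x":2.95,"y":-1.98,"grip":1},{"x":2.95,"y":-1.98,"grip":1},{"x":2.95,"y":-1.98,"grip":1},{"x":2.95,"y":-1.98,"grip":1},{"x":2.95,"y":-1.98,"grip":1},{"x":2.95,"y":-1.98,"grip":1},{"grip":1},{"grip":1},{"grip":1}]' && python3 snap.py w2 wrist
python3 -m jog '[{"x":2.95,"y":-1.98,"grip":1},{"x":2.95,"y":-1.98,"grip":1},{"x":2.95,"y":-1.98,"grip":1},{"grip":1},{"grip":1},{"grip":1}]' && python3 snap.py w3 wrist
python3 -m jog '[{"x":2,"y":-3,"grip":1},{"x":2,"y":-3,"grip":1},{"x":2,"y":-3,"grip":1},{"x":2,"y":-3,"grip":1},{"grip":1},{"grip":1},{"grip":1}]' && python3 snap.py w4 wrist
python3 - <<'E'
from h import *
F=[pickle.load(open(f"w{i}.pkl","rb")) for i in(1,2,3,4)]
t=[[514,-273,33]]*2+[[711,-14,48]]*2
o=[]
for f,x in zip(F,t):
    u,v=proj(f,x).round().astype(int);u0=min(max(u-40,0),432);v0=min(max(v-30,0),324);print(u,v,"crop",u0,v0)
    o.append(cv2.resize(f["pixels"][v0:v0+60,u0:u0+80],None,fx=5,fy=5,interpolation=cv2.INTER_CUBIC))
cv2.imwrite("pics/m1.png",np.vstack([np.hstack(o[:2]),np.hstack(o[2:])]))
E
```

```text
schema error: expected keys x, y, z, spin, grip
schema error: expected keys x, y, z, spin, grip
schema error: expected keys x, y, z, spin, grip
schema error: expected keys x, y, z, spin, grip
Traceback (most recent call last):
FileNotFoundError: [Errno 2] No such file or directory: 'w1.pkl'
```

All keys are required in every row.

```bash
python3 -m jog '[{"x":2.95,"y":-1.98,"z":0,"spin":0,"grip":1},{"x":2.95,"y":-1.98,"z":0,"spin":0,"grip":1},{"x":2.95,"y":-1.98,"z":0,"spin":0,"grip":1},{"x":2.95,"y":-1.98,"z":0,"spin":0,"grip":1},{"x":2.95,"y":-1.98,"z":0,"spin":0,"grip":1},{"x":2.95,"y":-1.98,"z":0,"spin":0,"grip":1},{"x":2.95,"y":-1.98,"z":0,"spin":0,"grip":1},{"x":2.95,"y":-1.98,"z":0,"spin":0,"grip":1},{"x":2.95,"y":-1.98,"z":0,"spin":0,"grip":1},{"x":2.95,"y":-1.98,"z":0,"spin":0,"grip":1},{"x":0,"y":0,"z":0,"spin":0,"grip":1},{"x":0,"y":0,"z":0,"spin":0,"grip":1},{"x":0,"y":0,"z":0,"spin":0,"grip":1}]' && python3 snap.py w1 wrist
python3 -m jog '[{"x":2.95,"y":-1.98,"z":0,"spin":0,"grip":1},{"x":2.95,"y":-1.98,"z":0,"spin":0,"grip":1},{"x":2.95,"y":-1.98,"z":0,"spin":0,"grip":1},{"x":2.95,"y":-1.98,"z":0,"spin":0,"grip":1},{"x":2.95,"y":-1.98,"z":0,"spin":0,"grip":1},{"x":2.95,"y":-1.98,"z":0,"spin":0,"grip":1},{"x":2.95,"y":-1.98,"z":0,"spin":0,"grip":1},{"x":0,"y":0,"z":0,"spin":0,"grip":1},{"x":0,"y":0,"z":0,"spin":0,"grip":1},{"x":0,"y":0,"z":0,"spin":0,"grip":1}]' && python3 snap.py w2 wrist
python3 -m jog '[{"x":2.95,"y":-1.98,"z":0,"spin":0,"grip":1},{"x":2.95,"y":-1.98,"z":0,"spin":0,"grip":1},{"x":2.95,"y":-1.98,"z":0,"spin":0,"grip":1},{"x":0,"y":0,"z":0,"spin":0,"grip":1},{"x":0,"y":0,"z":0,"spin":0,"grip":1},{"x":0,"y":0,"z":0,"spin":0,"grip":1}]' && python3 snap.py w3 wrist
python3 -m jog '[{"x":2,"y":-3,"z":0,"spin":0,"grip":1},{"x":2,"y":-3,"z":0,"spin":0,"grip":1},{"x":2,"y":-3,"z":0,"spin":0,"grip":1},{"x":2,"y":-3,"z":0,"spin":0,"grip":1},{"x":0,"y":0,"z":0,"spin":0,"grip":1},{"x":0,"y":0,"z":0,"spin":0,"grip":1},{"x":0,"y":0,"z":0,"spin":0,"grip":1}]' && python3 snap.py w4 wrist
cat > m.py <<'E'
from h import *
F=[pickle.load(open(f"w{i}.pkl","rb")) for i in(1,2,3,4)]
t=[[514,-273,33]]*2+[[711,-14,48]]*2
o=[]
for f,x in zip(F,t):
    u,v=proj(f,x).round().astype(int);u0=min(max(u-40,0),432);v0=min(max(v-30,0),324);print(u,v,"crop",u0,v0)
    o.append(cv2.resize(f["pixels"][v0:v0+60,u0:u0+80],None,fx=5,fy=5,interpolation=cv2.INTER_CUBIC))
cv2.imwrite("pics/m1.png",np.vstack([np.hstack(o[:2]),np.hstack(o[2:])]))
E
python3 m.py
```

```text
clock: 1.23
eef_pos: [417.3, -308.4, 231.2]
tcp_rot: [3.142, 0.0, 0.331]
contact_force: [0.0, 0.2, -0.3]
opening: -0.001
grasp_force: 0.0
w1 1.23 [ 417.3 -308.4  231.2] [3.142 0.    0.331] [ 0.   0.2 -0.3]
clock: 2.12
eef_pos: [567.3, -111.6, 230.9]
tcp_rot: [-3.142, 0.001, 0.329]
contact_force: [-0.1, -0.3, 0.1]
opening: -0.003
grasp_force: 0.0
w2 2.12 [ 567.3 -111.6  230.9] [-3.142e+00  1.000e-03  3.290e-01] [-0.1 -0.3  0.1]
clock: 2.67
eef_pos: [631.5, -27.0, 231.0]
tcp_rot: [3.142, 0.001, 0.329]
contact_force: [-0.1, 0.3, 0.1]
opening: 0.0
grasp_force: 0.0
w3 2.67 [631.5 -27.  231. ] [3.142e+00 1.000e-03 3.290e-01] [-0.1  0.3  0.1]
clock: 3.3
eef_pos: [668.6, 112.3, 231.2]
tcp_rot: [3.141, 0.001, 0.329]
contact_force: [0.0, -0.4, -0.1]
opening: -0.002
grasp_force: 0.0
w4 3.3 [668.6 112.3 231.2] [3.141e+00 1.000e-03 3.290e-01] [ 0.  -0.4 -0.1]
253 55 crop 213 25
376 252 crop 336 222
269 81 crop 229 51
389 166 crop 349 136
```

View pics/m1.png

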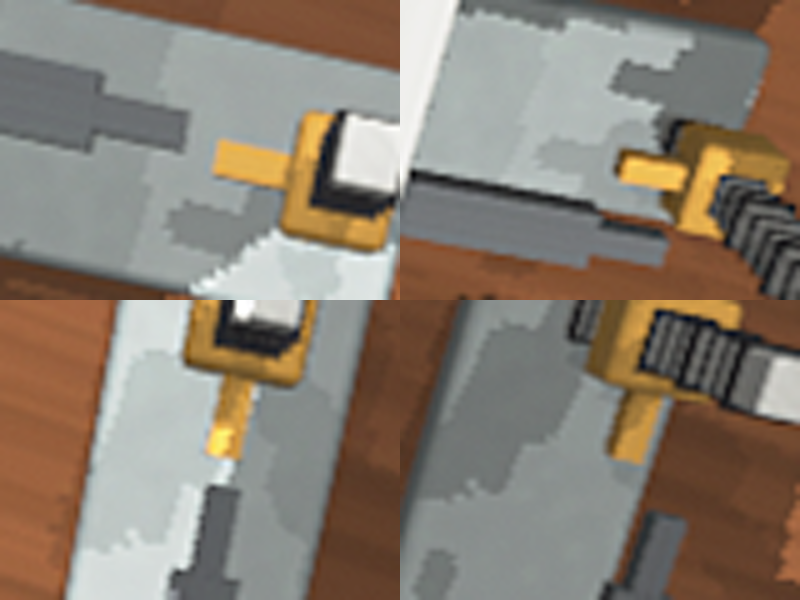

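The mosaic shows both rider tips and pointer tips in two views each. Square rider: (217,158) and (221,163). Round rider: (222,157) and (227,160). Coordinates are within each panel.

```bash
python3 - <<'E'
from h import *
F=[pickle.load(open(f"w{i}.pkl","rb")) for i in(1,2,3,4)]
C=[(213,25),(336,222),(229,51),(349,136)]
P=lambda i,u,v:(F[i],(C[i][0]+u/5-.4,C[i][1]+v/5-.4))
for n,a,b in[("sq rider",P(0,216,158),P(1,221,163)),("sq ptr",P(0,187,131),P(1,267,248)),("rd rider",P(2,222,157),P(3,227,160)),("rd ptr",P(2,223,187),P(3,266,215))]:
    x,e=tri(a,b);print(n,x.round(1),e)
E
```

```text
sq rider [ 513.7 -276.4   36.8] [np.float64(0.2), np.float64(0.2)]
sq ptr [ 513.3 -271.6   75.1] [np.float64(0.4), np.float64(0.4)]
rd rider [711.  -17.4  51.7] [np.float64(0.2), np.float64(0.2)]
rd ptr [705.9 -18.2  73.9] [np.float64(0.1), np.float64(0.1)]
```

Marks are about 24 mm below the round pointer and 39 mm below the square one, so boss travel is about 16 mm and 26 mm. I'll go back over the round boss and come down to just above it.

```bash
python3 -m jog '[{"x":-2,"y":3,"z":0,"spin":0,"grip":1},{"x":-2,"y":3,"z":0,"spin":0,"grip":1},{"x":-2,"y":3,"z":0,"spin":0,"grip":1},{"x":-2,"y":3,"z":0,"spin":0,"grip":1},{"x":0,"y":0,"z":2.4,"spin":0,"grip":1},{"x":0,"y":0,"z":2.4,"spin":0,"grip":1},{"x":0,"y":0,"z":2.4,"spin":0,"grip":1},{"x":0,"y":0,"z":2.4,"spin":0,"grip":1},{"x":0,"y":0,"z":2.4,"spin":0,"grip":1},{"x":0,"y":0,"z":1.4,"spin":0,"grip":1},{"x":0,"y":0,"z":0,"spin":0,"grip":1},{"x":0,"y":0,"z":0,"spin":0,"grip":1},{"x":0,"y":0,"z":0,"spin":0,"grip":1}]'
python3 -m jog '[{"x":0,"y":0,"z":0.2,"spin":0,"grip":1},{"x":0,"y":0,"z":0.2,"spin":0,"grip":1},{"x":0,"y":0,"z":0.2,"spin":0,"grip":1},{"x":0,"y":0,"z":0,"spin":0,"grip":1},{"x":0,"y":0,"z":0,"spin":0,"grip":1}]'
```

```text
clock: 4.43
eef_pos: [632.9, -26.6, 98.5]
tcp_rot: [3.141, -0.001, 0.329]
contact_force: [-0.4, 0.1, 0.6]
opening: -0.002
grasp_force: 0.0
clock: 4.85
eef_pos: [632.3, -25.5, 91.4]
tcp_rot: [3.142, -0.0, 0.33]
contact_force: [-0.2, -0.4, 0.2]
opening: -0.002
grasp_force: 0.0
```

```bash
for i in 1 2; do python3 -m jog '[{"x":0,"y":0,"z":0.15,"spin":0,"grip":1},{"x":0,"y":0,"z":0,"spin":0,"grip":1},{"x":0,"y":0,"z":0,"spin":0,"grip":1}]' | egrep "eef|contact"; done
python3 -m jog '[{"x":0,"y":0,"z":0.2,"spin":0,"grip":1},{"x":0,"y":0,"z":0.2,"spin":0,"grip":1},{"x":0,"y":0,"z":0.2,"spin":0,"grip":1},{"x":0,"y":0,"z":0.2,"spin":0,"grip":1},{"x":0,"y":0,"z":0,"spin":0,"grip":1},{"x":0,"y":0,"z":0,"spin":0,"grip":1}]' | egrep "eef|contact"; python3 snap.py p1 side;python3 snap.py p1w wrist
```

```text
eef_pos: [632.3, -25.5, 89.7]
contact_force: [0.0, -0.7, 1.3]
eef_pos: [632.6, -25.6, 88.4]
contact_force: [0.7, 0.2, 1.7]
eef_pos: [633.3, -25.6, 80.8]
contact_force: [0.6, -0.0, 5.6]
p1 5.85 [633.3 -25.6  80.8] [ 3.141e+00 -2.000e-03  3.300e-01] [ 0.6 -0.   5.6]
p1w 5.9 [633.3 -25.6  80.9] [ 3.141e+00 -2.000e-03  3.300e-01] [0.6 0.5 6.3]
```

```bash
python3 -m jog '[{"x":0,"y":0,"z":0.2,"spin":0,"grip":1},{"x":0,"y":0,"z":0.2,"spin":0,"grip":1},{"x":0,"y":0,"z":0.15,"spin":0,"grip":1},{"x":0,"y":0,"z":0,"spin":0,"grip":1},{"x":0,"y":0,"z":0,"spin":0,"grip":1},{"x":0,"y":0,"z":0,"spin":0,"grip":1}]' | egrep "eef|contact"; python3 snap.py p2 side;python3 snap.py p2w wrist
python3 - <<'E'
from h import *
D=pickle.load(open("p2.pkl","rb"));W=pickle.load(open("p2w.pkl","rb"))
o=[]
for f in(D,W):
    u,v=proj(f,[708,-18,50]).round().astype(int);u0=max(u-25,0);v0=max(v-30,0);print(u,v,"crop",u0,v0)
    o.append(cv2.resize(f["pixels"][v0:v0+60,u0:u0+50],None,fx=8,fy=8,interpolation=cv2.INTER_CUBIC))
cv2.imwrite("pics/m2.png",np.hstack(o))
for dr in(18,21,24,27):
    a=dr/225;print(dr,"ptr tip top in side",proj(D,[707.5-225*(1-np.cos(a)),-17,76.5-dr]).round(1),"rider",proj(D,[712,-16.5,52.2]).round(1))
E
```

```text
eef_pos: [633.6, -25.5, 75.5]
contact_force: [2.2, -0.1, 5.8]
p2 6.45 [633.6 -25.5  75.5] [ 3.141e+00 -2.000e-03  3.300e-01] [ 2.2 -0.1  5.8]
p2w 6.5 [633.6 -25.5  75.6] [ 3.141e+00 -3.000e-03  3.300e-01] [1.6 0.9 8.1]
213 185 crop 188 155
290 91 crop 265 61
18 ptr tip top in side [212.6 183.3] rider [211.4 184.5]
21 ptr tip top in side [212.7 184.1] rider [211.4 184.5]
24 ptr tip top in side [212.9 184.8] rider [211.4 184.5]
27 ptr tip top in side [213.  185.5] rider [211.4 184.5]
```

View pics/m2.png

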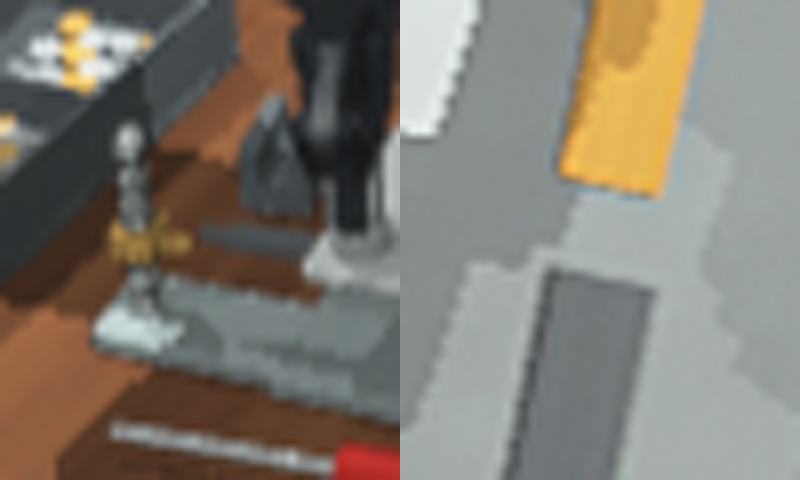

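The side crop puts the pointer tip at (203,235) and the rider arm at (185,243), so the pointer is about level or 2–4 mm high. In the wrist view the two widths nearly match, which agrees. I'll press 1.5 mm more and hold.

```bash
python3 -m jog '[{"x":0,"y":0,"z":0.15,"spin":0,"grip":1},{"x":0,"y":0,"z":0,"spin":0,"grip":1},{"x":0,"y":0,"z":0,"spin":0,"grip":1},{"x":0,"y":0,"z":0,"spin":0,"grip":1},{"x":0,"y":0,"z":0,"spin":0,"grip":1},{"x":0,"y":0,"z":0,"spin":0,"grip":1},{"x":0,"y":0,"z":0,"spin":0,"grip":1},{"x":0,"y":0,"z":0,"spin":0,"grip":1},{"x":0,"y":0,"z":0,"spin":0,"grip":1},{"x":0,"y":0,"z":0,"spin":0,"grip":1},{"x":0,"y":0,"z":0,"spin":0,"grip":1},{"x":0,"y":0,"z":0,"spin":0,"grip":1},{"x":0,"y":0,"z":0,"spin":0,"grip":1},{"x":0,"y":0,"z":0,"spin":0,"grip":1}]' | egrep "eef|contact"; python3 snap.py p3w wrist
python3 - <<'E'
from h import *
# tip pixel of pointer / rider in wrist: gap vs predictions
W=pickle.load(open("p3w.pkl","rb"))
u0,v0=265,61
for dr in(18,22,26,30):
    a=dr/225
    X=lambda dy,z:np.array([484.4-0,-44.8,0])+np.array([np.cos(.125),np.sin(.125),0])*dy+[0,0,z]
    print(dr,((proj(W,X(225*np.cos(a)-1,76.5-dr))-[u0,v0]+.5)*8).round(),((proj(W,X(230,52.2))-[u0,v0]+.5)*8).round())
W2=pickle.load(open("p2w.pkl","rb"));
g=lambda W:cv2.cvtColor(W["pixels"],cv2.COLOR_BGR2HSV)
for W in (W2,W):
    h=g(W);m=((h[...,0]>12)&(h[...,0]<32)&(h[...,1]>120)).astype(np.uint8)
    m[140:]=0;n,l,st,c=cv2.connectedComponentsWithStats(m)
    k=1+st[1:,4].argmax();ys,xs=np.where(l==k);mw=[(xs[ys==r].min(),xs[ys==r].max()) for r in range(ys.max()-8,ys.max()-2)];print(st[k],[b-a+1 for a,b in mw])
    for r in(100,104,108,112): print(r,h[r,265:315,2].tolist())
E
```

```text
eef_pos: [633.7, -25.6, 74.2]
contact_force: [1.4, -0.4, 7.6]
p3w 7.72 [633.7 -25.6  74.2] [ 3.141e+00 -3.000e-03  3.300e-01] [ 1.4 -0.4  7.6]
18 [186. 272.] [203. 153.]
22 [179. 277.] [203. 153.]
26 [171. 283.] [203. 153.]
30 [163. 290.] [203. 153.]
[ 276    0   52   85 1520] [np.int64(13), np.int64(13), np.int64(13), np.int64(13), np.int64(13), np.int64(13)]
100 [142, 141, 139, 140, 141, 138, 158, 175, 172, 172, 171, 170, 171, 170, 171, 175, 161, 108, 96, 122, 120, 122, 120, 123, 122, 122, 121, 124, 125, 121, 117, 156, 181, 178, 175, 175, 175, 175, 175, 166, 158, 160, 161, 162, 161, 163, 163, 162, 161, 161]
104 [141, 141, 140, 139, 135, 155, 171, 169, 169, 170, 171, 171, 172, 172, 176, 164, 112, 94, 121, 120, 122, 120, 118, 121, 120, 121, 124, 124, 119, 115, 144, 173, 175, 174, 174, 173, 173, 174, 173, 174, 171, 175, 166, 158, 158, 158, 157, 159, 159, 159]
108 [141, 140, 138, 141, 161, 171, 171, 170, 171, 170, 171, 170, 171, 173, 177, 124, 87, 119, 119, 121, 121, 120, 119, 120, 121, 122, 121, 120, 116, 141, 171, 176, 174, 173, 173, 174, 174, 173, 171, 172, 173, 173, 174, 169, 159, 
[... 707 characters left out ...]
71, 170, 173, 177, 160, 107, 99, 121, 122, 122, 122, 121, 121, 123, 123, 123, 123, 122, 118, 154, 178, 174, 173, 173, 174, 174, 173, 173, 174, 172, 174, 165, 157, 158, 158, 159, 159, 160, 159]
108 [141, 139, 138, 141, 160, 171, 171, 171, 171, 170, 171, 171, 171, 173, 177, 128, 92, 121, 121, 122, 121, 122, 121, 121, 122, 124, 123, 120, 114, 146, 173, 175, 173, 175, 173, 173, 174, 175, 173, 172, 172, 173, 174, 167, 159, 156, 156, 158, 158, 159]
112 [139, 138, 160, 175, 172, 171, 173, 173, 175, 176, 174, 173, 175, 177, 123, 87, 120, 120, 121, 120, 120, 120, 120, 121, 121, 124, 120, 115, 145, 172, 175, 174, 174, 174, 174, 174, 174, 173, 174, 174, 173, 174, 174, 173, 173, 172, 173, 175, 169, 165]
```

The widths match (about 13 px each), so the tips are level, and the press was held for about 1.2 s. I'm releasing now.

```bash
python3 -m jog '[{"x":0,"y":0,"z":-0.4,"spin":0,"grip":1},{"x":0,"y":0,"z":-0.5,"spin":0,"grip":1},{"x":0,"y":0,"z":-0.6,"spin":0,"grip":1},{"x":0,"y":0,"z":-0.8,"spin":0,"grip":1},{"x":0,"y":0,"z":-1.0,"spin":0,"grip":1},{"x":0,"y":0,"z":-1.2,"spin":0,"grip":1},{"x":0,"y":0,"z":0,"spin":0,"grip":1},{"x":0,"y":0,"z":0,"spin":0,"grip":1},{"x":0,"y":0,"z":0,"spin":0,"grip":1},{"x":0,"y":0,"z":0,"spin":0,"grip":1},{"x":0,"y":0,"z":0,"spin":0,"grip":1}]' 
python3 - <<'E'
from rig import *
import numpy as np
s=sense();p=s["eef_pos"];y=s["tcp_rot"][2];d=np.array([503.8,-196.5])-p[:2]
print(d@[np.cos(y),np.sin(y)],d@[np.sin(y),-np.cos(y)])
E
```

```text
clock: 8.68
eef_pos: [631.9, -25.6, 117.7]
tcp_rot: [-3.141, 0.001, 0.33]
contact_force: [0.6, 1.1, 0.2]
opening: 0.002
grasp_force: 0.0
-176.58562592229669 120.21060698710322
```

```bash
python3 -m jog '[{"x":-2.52,"y":1.72,"z":0,"spin":0,"grip":1},{"x":-2.52,"y":1.72,"z":0,"spin":0,"grip":1},{"x":-2.52,"y":1.72,"z":0,"spin":0,"grip":1},{"x":-2.52,"y":1.72,"z":0,"spin":0,"grip":1},{"x":-2.52,"y":1.72,"z":0,"spin":0,"grip":1},{"x":-2.52,"y":1.72,"z":0,"spin":0,"grip":1},{"x":-2.52,"y":1.72,"z":0,"spin":0,"grip":1},{"x":0,"y":0,"z":0,"spin":0,"grip":1},{"x":0,"y":0,"z":0,"spin":0,"grip":1},{"x":0,"y":0,"z":0.8,"spin":0,"grip":1},{"x":0,"y":0,"z":0.8,"spin":0,"grip":1},{"x":0,"y":0,"z":0.5,"spin":0,"grip":1},{"x":0,"y":0,"z":0.4,"spin":0,"grip":1},{"x":0,"y":0,"z":0,"spin":0,"grip":1},{"x":0,"y":0,"z":0,"spin":0,"grip":1}]'
for i in 1 2; do python3 -m jog '[{"x":0,"y":0,"z":0.2,"spin":0,"grip":1},{"x":0,"y":0,"z":0,"spin":0,"grip":1},{"x":0,"y":0,"z":0,"spin":0,"grip":1}]' | egrep "eef|contact"; done
python3 -m jog '[{"x":0,"y":0,"z":0.2,"spin":0,"grip":1},{"x":0,"y":0,"z":0.2,"spin":0,"grip":1},{"x":0,"y":0,"z":0.2,"spin":0,"grip":1},{"x":0,"y":0,"z":0.2,"spin":0,"grip":1},{"x":0,"y":0,"z":0.2,"spin":0,"grip":1},{"x":0,"y":0,"z":0,"spin":0,"grip":1},{"x":0,"y":0,"z":0,"spin":0,"grip":1}]' | egrep "eef|contact"; python3 snap.py q1w wrist
```

```text
clock: 9.93
eef_pos: [504.4, -196.1, 92.7]
tcp_rot: [-3.141, 0.001, 0.331]
contact_force: [-0.0, 0.0, 0.2]
opening: 0.003
grasp_force: 0.0
eef_pos: [504.6, -196.6, 91.4]
contact_force: [-1.0, -0.1, -0.2]
eef_pos: [504.4, -196.6, 89.3]
contact_force: [0.5, -0.7, -0.4]
eef_pos: [505.2, -197.4, 79.7]
contact_force: [-0.1, -3.7, 6.6]
q1w 11.02 [ 505.2 -197.4   79.7] [ 3.14e+00 -1.00e-03  3.30e-01] [-0.1 -3.7  6.6]
```

```bash
python3 -m jog '[{"x":0,"y":0,"z":0.2,"spin":0,"grip":1},{"x":0,"y":0,"z":0.2,"spin":0,"grip":1},{"x":0,"y":0,"z":0.2,"spin":0,"grip":1},{"x":0,"y":0,"z":0.2,"spin":0,"grip":1},{"x":0,"y":0,"z":0.2,"spin":0,"grip":1},{"x":0,"y":0,"z":0.2,"spin":0,"grip":1},{"x":0,"y":0,"z":0.1,"spin":0,"grip":1},{"x":0,"y":0,"z":0,"spin":0,"grip":1},{"x":0,"y":0,"z":0,"spin":0,"grip":1},{"x":0,"y":0,"z":0,"spin":0,"grip":1}]' | egrep "eef|contact"; python3 snap.py q2 scene;python3 snap.py q2w wrist
python3 - <<'E'
from h import *
o=[]
for n in("q2","q2w"):
    f=pickle.load(open(n+".pkl","rb"))
    u,v=proj(f,[513.5,-274,36]).round().astype(int);u0=min(max(u-25,0),462);v0=min(max(v-30,0),324);print(u,v,"crop",u0,v0)
    o.append(cv2.resize(f["pixels"][v0:v0+60,u0:u0+50],None,fx=8,fy=8,interpolation=cv2.INTER_CUBIC))
    ex=np.array([np.sin(.127),-np.cos(.127),0])
    for dr in(33,37,41):
        p=np.array([484.6,-46.5,0]);a=dr/225
        print(dr,((proj(f,p+ex*(225*np.cos(a)-1)+[0,0,76.5-dr])-[u0,v0]+.5)*8).round(),((proj(f,p+ex*230+[0,0,37.3])-[u0,v0]+.5)*8).round())
cv2.imwrite("pics/m3.png",np.hstack(o))
E
```

```text
eef_pos: [505.5, -197.5, 67.1]
contact_force: [-0.7, -2.0, 8.6]
q2 11.9 [ 505.5 -197.5   67.1] [ 3.139e+00 -2.000e-03  3.300e-01] [-0.7 -2.   8.6]
q2w 11.95 [ 505.5 -197.6   67.1] [ 3.139e+00 -2.000e-03  3.300e-01] [-0.4 -3.   9.2]
168 205 crop 143 175
33 [225. 228.] [204. 245.]
37 [228. 236.] [204. 245.]
41 [232. 244.] [204. 245.]
385 254 crop 360 224
33 [136. 274.] [219. 253.]
37 [108. 244.] [219. 253.]
41 [ 80. 216.] [219. 253.]
```

View pics/m3.png

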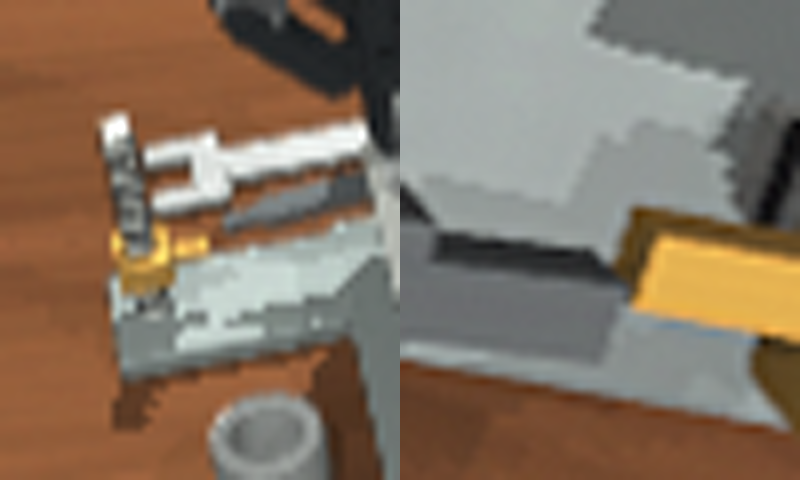

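In the scene crop the pointer tip is at (225,222) and the rider tip at (208,245). In the wrist crop they are at (213,322) and (244,270). The pointer is still above the mark, so I'll quantify that for both corners.

```bash
python3 - <<'E'
from h import *
L=lambda n:pickle.load(open(n+".pkl","rb"))
S,W,D,V,V3=L("q2"),L("q2w"),L("p2"),L("p2w"),L("p3w")
P=lambda f,c,u,v:(f,(c[0]+u/8-.44,c[1]+v/8-.44))
for n,a,b in[("sq ptr",P(S,(143,175),225,221),P(W,(360,224),213,322)),("sq rider",P(S,(143,175),208,243),P(W,(360,224),244,270)),
 ("rd ptr p2",P(D,(188,155),203,233),P(V,(265,61),204,280)),("rd rider p2",P(D,(188,155),190,241),P(V,(265,61),212,185))]:
    x,e=tri(a,b);print(n,x.round(1),e)
# one-view: intersect wrist ray with vertical plane through tip perpendicular to pointer axis
def vp(f,uv,p,n):
    c,d=ray(f,uv);return c+d*(np.dot(n,p-c)/np.dot(n,d))
# lateral position constraint: plane containing pointer axis (vertical), for square in wrist view
ey=np.array([np.cos(.125),np.sin(.125),0]);ex=np.array([np.sin(.125),-np.cos(.125),0])
for n,uv in(("ptr",P(W,(360,224),213,322)),("rider",P(W,(360,224),244,270))): print("sq wrist/axis plane",n,vp(*uv,np.array([513.5,-274,0]),ey).round(1))
for n,uv in(("ptr",P(S,(143,175),225,221)),("rider",P(S,(143,175),208,243))): print("sq scene/axis plane",n,vp(*uv,np.array([513.5,-274,0]),ey).round(1))
for n,uv in(("ptr",P(D,(188,155),203,233)),("rider",P(D,(188,155),190,241))): print("rd side/axis plane",n,vp(*uv,np.array([708.5,-17.8,0]),ex).round(1))
E
```

```text
sq ptr [ 515.2 -266.5   51.1] [np.float64(1.9), np.float64(1.9)]
sq rider [ 515.  -273.8   40.3] [np.float64(1.4), np.float64(1.4)]
rd ptr p2 [706.1 -18.2  56.5] [np.float64(0.3), np.float64(0.3)]
rd rider p2 [711.7 -17.   51.3] [np.float64(0.7), np.float64(0.7)]
sq wrist/axis plane ptr [ 513.  -269.9   48.7]
sq wrist/axis plane rider [ 513.7 -275.8   39.2]
sq scene/axis plane ptr [ 512.5 -265.7   46.8]
sq scene/axis plane rider [ 513.4 -273.1   37.5]
rd side/axis plane ptr [706.3 -18.1  56.4]
rd side/axis plane rider [712.8 -17.3  50.7]
```

The square pointer is still about 9 mm high, which is not yet in its band. By the same calibration the round hold was about 3 mm high. That is inside the 6 mm band but close, so I'll release, redo the round press 2.2 mm deeper, and then do the square.

```bash
python3 -m jog '[{"x":0,"y":0,"z":-0.4,"spin":0,"grip":1},{"x":0,"y":0,"z":-0.6,"spin":0,"grip":1},{"x":0,"y":0,"z":-0.8,"spin":0,"grip":1},{"x":0,"y":0,"z":-1.0,"spin":0,"grip":1},{"x":0,"y":0,"z":-1.2,"spin":0,"grip":1},{"x":0,"y":0,"z":-1.2,"spin":0,"grip":1},{"x":2.52,"y":-1.72,"z":0,"spin":0,"grip":1},{"x":2.52,"y":-1.72,"z":0,"spin":0,"grip":1},{"x":2.52,"y":-1.72,"z":0,"spin":0,"grip":1},{"x":2.52,"y":-1.72,"z":0,"spin":0,"grip":1},{"x":2.52,"y":-1.72,"z":0,"spin":0,"grip":1},{"x":2.52,"y":-1.72,"z":0,"spin":0,"grip":1},{"x":2.52,"y":-1.72,"z":0,"spin":0,"grip":1},{"x":0,"y":0,"z":0,"spin":0,"grip":1},{"x":0,"y":0,"z":0,"spin":0,"grip":1},{"x":0,"y":0,"z":0,"spin":0,"grip":1}]' | egrep "clock|eef|contact"
python3 -m jog '[{"x":0,"y":0,"z":0.8,"spin":0,"grip":1},{"x":0,"y":0,"z":0.8,"spin":0,"grip":1},{"x":0,"y":0,"z":0.5,"spin":0,"grip":1},{"x":0,"y":0,"z":0.5,"spin":0,"grip":1},{"x":0,"y":0,"z":0.2,"spin":0,"grip":1},{"x":0,"y":0,"z":0.2,"spin":0,"grip":1},{"x":0,"y":0,"z":0.2,"spin":0,"grip":1},{"x":0,"y":0,"z":0.2,"spin":0,"grip":1},{"x":0,"y":0,"z":0.2,"spin":0,"grip":1},{"x":0,"y":0,"z":0.2,"spin":0,"grip":1},{"x":0,"y":0,"z":0.2,"spin":0,"grip":1},{"x":0,"y":0,"z":0.2,"spin":0,"grip":1},{"x":0,"y":0,"z":0.2,"spin":0,"grip":1},{"x":0,"y":0,"z":0.2,"spin":0,"grip":1},{"x":0,"y":0,"z":0.12,"spin":0,"grip":1},{"x":0,"y":0,"z":0,"spin":0,"grip":1},{"x":0,"y":0,"z":0,"spin":0,"grip":1}]' | egrep "clock|eef|contact"; python3 snap.py r2 side
python3 - <<'E'
from h import *
f=pickle.load(open("r2.pkl","rb"))
cv2.imwrite("pics/m4.png",cv2.resize(f["pixels"][155:215,188:238],None,fx=10,fy=10,interpolation=cv2.INTER_CUBIC))
E
```

```text
clock: 13.33
eef_pos: [631.6, -25.7, 118.2]
contact_force: [0.3, 0.5, -1.1]
clock: 14.75
eef_pos: [632.9, -25.6, 71.9]
contact_force: [-2.0, 0.1, 8.2]
r2 14.75 [632.9 -25.6  71.9] [ 3.141e+00 -1.000e-03  3.300e-01] [-2.   0.1  8.2]
```

View pics/m4.png

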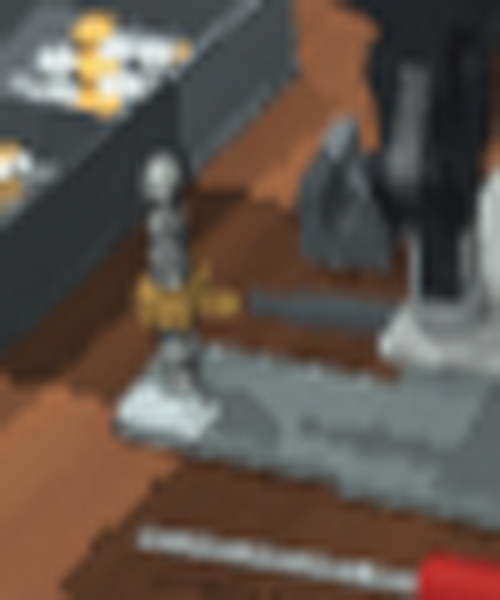

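The side crop shows the pointer tip at (252,301) and the rider tip at (238,302), so they are level. I'll hold, release and go to the square boss.

```bash
python3 -m jog '[{"x":0,"y":0,"z":0,"spin":0,"grip":1},{"x":0,"y":0,"z":0,"spin":0,"grip":1},{"x":0,"y":0,"z":0,"spin":0,"grip":1},{"x":0,"y":0,"z":0,"spin":0,"grip":1},{"x":0,"y":0,"z":0,"spin":0,"grip":1},{"x":0,"y":0,"z":0,"spin":0,"grip":1},{"x":0,"y":0,"z":0,"spin":0,"grip":1},{"x":0,"y":0,"z":0,"spin":0,"grip":1},{"x":0,"y":0,"z":0,"spin":0,"grip":1},{"x":0,"y":0,"z":0,"spin":0,"grip":1},{"x":0,"y":0,"z":0,"spin":0,"grip":1},{"x":0,"y":0,"z":0,"spin":0,"grip":1}]' | egrep "clock|eef|contact"
python3 -m jog '[{"x":0,"y":0,"z":-0.4,"spin":0,"grip":1},{"x":0,"y":0,"z":-0.6,"spin":0,"grip":1},{"x":0,"y":0,"z":-0.7,"spin":0,"grip":1},{"x":0,"y":0,"z":-0.8,"spin":0,"grip":1},{"x":0,"y":0,"z":-1.0,"spin":0,"grip":1},{"x":0,"y":0,"z":-1.22,"spin":0,"grip":1},{"x":0,"y":0,"z":0,"spin":0,"grip":1},{"x":0,"y":0,"z":0,"spin":0,"grip":1},{"x":0,"y":0,"z":0,"spin":0,"grip":1},{"x":0,"y":0,"z":0,"spin":0,"grip":1},{"x":-2.52,"y":1.72,"z":0,"spin":0,"grip":1},{"x":-2.52,"y":1.72,"z":0,"spin":0,"grip":1},{"x":-2.52,"y":1.72,"z":0,"spin":0,"grip":1},{"x":-2.52,"y":1.72,"z":0,"spin":0,"grip":1},{"x":-2.52,"y":1.72,"z":0,"spin":0,"grip":1},{"x":-2.52,"y":1.72,"z":0,"spin":0,"grip":1},{"x":-2.52,"y":1.72,"z":0,"spin":0,"grip":1},{"x":0,"y":0,"z":0,"spin":0,"grip":1},{"x":0,"y":0,"z":0,"spin":0,"grip":1}]' | egrep "clock|eef|contact"
python3 -m jog '[{"x":0,"y":0,"z":0.8,"spin":0,"grip":1},{"x":0,"y":0,"z":0.8,"spin":0,"grip":1},{"x":0,"y":0,"z":0.5,"spin":0,"grip":1},{"x":0,"y":0,"z":0.5,"spin":0,"grip":1},{"x":0,"y":0,"z":0.25,"spin":0,"grip":1},{"x":0,"y":0,"z":0.25,"spin":0,"grip":1},{"x":0,"y":0,"z":0.25,"spin":0,"grip":1},{"x":0,"y":0,"z":0.25,"spin":0,"grip":1},{"x":0,"y":0,"z":0.25,"spin":0,"grip":1},{"x":0,"y":0,"z":0.25,"spin":0,"grip":1},{"x":0,"y":0,"z":0.25,"spin":0,"grip":1},{"x":0,"y":0,"z":0.25,"spin":0,"grip":1},{"x":0,"y":0,"z":0.25,"spin":0,"grip":1},{"x":0,"y":0,"z":0.25,"spin":0,"grip":1},{"x":0,"y":0,"z":0.25,"spin":0,"grip":1},{"x":0,"y":0,"z":0.25,"spin":0,"grip":1},{"x":0,"y":0,"z":0,"spin":0,"grip":1},{"x":0,"y":0,"z":0,"spin":0,"grip":1},{"x":0,"y":0,"z":0,"spin":0,"grip":1}]' | egrep "clock|eef|contact"; python3 snap.py s2 scene; python3 snap.py s2w wrist
python3 - <<'E'
from h import *
o=[]
for n in("s2","s2w"):
    f=pickle.load(open(n+".pkl","rb"))
    u,v=proj(f,[513.5,-274,36]).round().astype(int);u0=min(max(u-25,0),462);v0=min(max(v-30,0),324);print("crop",u0,v0)
    o.append(cv2.resize(f["pixels"][v0:v0+60,u0:u0+50],None,fx=8,fy=8,interpolation=cv2.INTER_CUBIC))
cv2.imwrite("pics/m5.png",np.hstack(o))
E
```

```text
clock: 15.8
eef_pos: [632.9, -25.6, 72.0]
contact_force: [-1.9, -1.0, 8.2]
clock: 17.38
eef_pos: [503.4, -197.6, 117.9]
contact_force: [0.3, 0.2, -0.3]
clock: 18.97
eef_pos: [505.2, -196.8, 63.1]
contact_force: [-0.7, 1.5, 10.7]
s2 18.97 [ 505.2 -196.8   63.1] [ 3.141e+00 -1.000e-03  3.300e-01] [-0.7  1.5 10.7]
s2w 19.02 [ 505.2 -196.8   63.2] [ 3.141e+00 -1.000e-03  3.300e-01] [-1.7  1.  10. ]
crop 143 175
crop 364 227
```

View pics/m5.png

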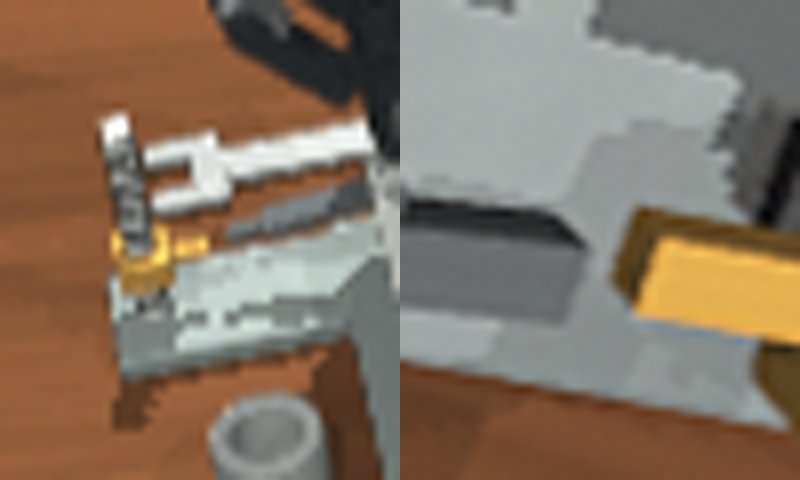

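Scene: pointer tip at (227,232), rider at (208,243). Wrist: pointer at (180,288), rider at (244,274).

```bash
python3 - <<'E'
from h import *
L=lambda n:pickle.load(open(n+".pkl","rb"))
S,W=L("s2"),L("s2w")
P=lambda f,c,u,v:(f,(c[0]+u/8-.44,c[1]+v/8-.44))
ey=np.array([np.cos(.125),np.sin(.125),0])
def vp(f,uv,p,n):
    c,d=ray(f,uv);return c+d*(np.dot(n,p-c)/np.dot(n,d))
for n,f,c,uv in(("W ptr",W,(364,227),(180,288)),("W rider",W,(364,227),(244,274)),("S ptr",S,(143,175),(227,231)),("S rider",S,(143,175),(208,243))): print(n,vp(*P(f,c,*uv),np.array([513.5,-274,0]),ey).round(1))
E
```

```text
W ptr [ 512.9 -269.3   43.7]
W rider [ 513.7 -275.5   39.5]
S ptr [ 512.4 -265.6   41.7]
S rider [ 513.4 -273.1   37.5]
```

The pointer is still 4.2 mm high. I'll press 2.6 mm more and hold.

```bash
python3 -m jog '[{"x":0,"y":0,"z":0.13,"spin":0,"grip":1},{"x":0,"y":0,"z":0.13,"spin":0,"grip":1},{"x":0,"y":0,"z":0,"spin":0,"grip":1},{"x":0,"y":0,"z":0,"spin":0,"grip":1},{"x":0,"y":0,"z":0,"spin":0,"grip":1},{"x":0,"y":0,"z":0,"spin":0,"grip":1},{"x":0,"y":0,"z":0,"spin":0,"grip":1},{"x":0,"y":0,"z":0,"spin":0,"grip":1},{"x":0,"y":0,"z":0,"spin":0,"grip":1},{"x":0,"y":0,"z":0,"spin":0,"grip":1},{"x":0,"y":0,"z":0,"spin":0,"grip":1},{"x":0,"y":0,"z":0,"spin":0,"grip":1},{"x":0,"y":0,"z":0,"spin":0,"grip":1},{"x":0,"y":0,"z":0,"spin":0,"grip":1},{"x":0,"y":0,"z":0,"spin":0,"grip":1},{"x":0,"y":0,"z":0,"spin":0,"grip":1}]' | egrep "clock|eef|contact"; python3 snap.py t2w wrist
python3 - <<'E'
from h import *
f=pickle.load(open("t2w.pkl","rb"));u,v=proj(f,[513.5,-274,36]).round().astype(int);u0=min(u-25,462);v0=min(v-30,324);print(u0,v0)
cv2.imwrite("pics/m6.png",cv2.resize(f["pixels"][v0:v0+60,u0:u0+50],None,fx=8,fy=8,interpolation=cv2.INTER_CUBIC))
E
```

```text
clock: 20.4
eef_pos: [505.2, -196.7, 60.6]
contact_force: [-1.9, 2.2, 10.0]
t2w 20.4 [ 505.2 -196.7   60.6] [ 3.141e+00 -1.000e-03  3.300e-01] [-1.9  2.2 10. ]
366 230
```

View pics/m6.png

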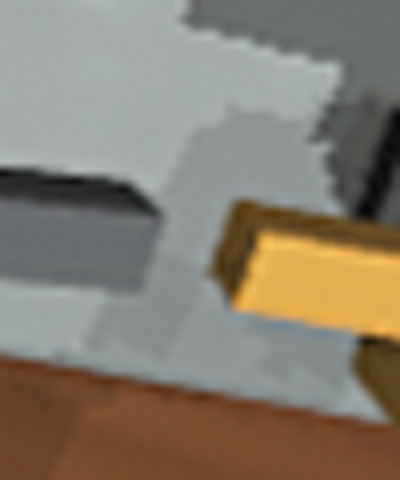

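The pointer tip at (152,253) is collinear with the rider arm at (244,270), so they are level, and it was held for over a second. Releasing.

```bash
python3 -m jog '[{"x":0,"y":0,"z":-0.4,"spin":0,"grip":1},{"x":0,"y":0,"z":-0.6,"spin":0,"grip":1},{"x":0,"y":0,"z":-0.8,"spin":0,"grip":1},{"x":0,"y":0,"z":-1.0,"spin":0,"grip":1},{"x":0,"y":0,"z":-1.2,"spin":0,"grip":1},{"x":0,"y":0,"z":-1.5,"spin":0,"grip":1},{"x":0,"y":0,"z":-2,"spin":0,"grip":1},{"x":0,"y":0,"z":-2,"spin":0,"grip":1},{"x":0,"y":0,"z":0,"spin":0,"grip":1},{"x":0,"y":0,"z":0,"spin":0,"grip":1},{"x":0,"y":0,"z":0,"spin":0,"grip":1},{"x":0,"y":0,"z":0,"spin":0,"grip":1},{"x":0,"y":0,"z":0,"spin":0,"grip":1},{"x":0,"y":0,"z":0,"spin":0,"grip":1}]' | egrep "clock|eef|contact"
python3 -c "
from rig import *
print(sign_off())"
```

```text
clock: 21.62
eef_pos: [504.0, -196.5, 153.9]
contact_force: [-0.2, -0.0, -0.1]
the job is handed in; nothing more can be done
None
```

I pressed the round corner and then the square corner level with their riders, held each for over a second and released it, then handed the job in at 21.6 s; the hand-in gave no verdict. The first round hold was about 3 mm high and a first square press stopped about 9 mm short, so I released and did both again.

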